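Drive a stuck wooden plug out of a wing-joiner sleeve

ROBOT

A 7-joint arm with a two-finger parallel gripper is mounted at the origin on the work surface. World frame = base frame: x ahead of the robot, y to its left, z up, the work surface at z = 0. Lengths are in m, angles in rad, forces in N, time in s.
With the tool pointing down it reaches from about 0.425 to 0.875 m from the base axis. Payload 8.4 kg.
Tool frame: the origin (TCP) lies midway between the tips of the shut fingers; the grasp point (between the pads) lies 19 mm behind it (manip.grasp_offset is the z of the grasp point in the tool frame, in m); z points along the fingers, x is the direction in which the jaws open and shut, and the axes are right-handed (so a half turn about z gives the same grasp; the last joint's range is limited). The gripper opens to 85 mm and grips with 20 to 120 N. Pads are 22 mm wide; open, the fingers measure 114 mm over their backs; the gripper's body (76 mm by 85 mm) begins 54 mm behind the grasp point. The pads swing forward as they close: fully open they stand 13 mm farther back than shut.
Start: joints at [-1.37, 0.333, 0.04, 1.465, -0.013, 1.343, -0.059], TCP at [0.192, 0.621, 0.231] pointing down, gripper open.
Joint ranges: [-2.58, 2.58], [-0.38, 2.09], [-1.3, 1.39], [0.25, 2.4], [-1.5, 4.64], [0.08, 2.09], [-2.65, 2.65]. Speed limits (rad/s): [2.22, 2.22, 2.79, 2.79, 3.14, 3.14, 3.14].

INTERFACE

Orientations are given as [roll, pitch, yaw] about the fixed x, y, z axes, in that order (R = Rz(yaw) Ry(pitch) Rx(roll)).
In Python, from cell import manip gives the robot as it stands.
- The arm moves only by the tool jog_arm, never from a script. Its argument "targets" is a list that holds one entry, the list of rows, each a list of 6 numbers: the shift along the world's x, y, z in m, then the turn, a rotation vector about the world's x, y, z in rad. A call has 1 to 20 rows; each row is the pose to reach, as a shift and turn from the pose commanded when the call began; what a row does not reach only later rows make up. A row lasts 1/12 s, in which the tool goes at most 41.7 mm and 7.16 degrees, less where a joint would pass 70% of its speed; a pose out of reach is approached as far as the arm can. A call with a gripper value outside its range is refused whole. "claw" is the opening in per cent of the stroke, from 0 (shut) to 100 (fully open), set as the call begins (left out, the last holds). The fingers move at their own pace and stop on an object; the grip force is fixed at half the most. Time passes only in rows, so rows that repeat a pose let the fingers close. It gives the time, the measured TCP pose, the force and the opening at its end, in the units of the state.
- manip.get_state(): the state, without advancing time (a new reading comes with each control period).
- manip.camera(name): name is "scene" or "top" or "wrist"; returns (picture, depth): 400x640x3 uint8, red, green, blue; 400x640 float32, m along the optical axis (not along the pixel's ray), 0 where there is no reading.
- manip.calibration(name): a dict with "mtx" (3x3 intrinsics, pixels), "xyz" and "orientation" of the camera in the world. Camera axes: x right, y down, z forward; pixel columns grow to the right and rows downward; lengths in m; the calibration is good to about 2 mm. A picture is of the moment at which its call begins: read the wrist's pose just before it. calibration takes no time and is no camera call; for the wrist camera it gives the pose at the moment of the call.
- manip.job_done(): hands the job in, once; it reports no verdict.
The state is a dict: "t": time; "joint_pos": joint angles; "joint_vel": joint speeds; "tau": joint torques, N m; "position": TCP position; "orientation": TCP orientation; "wrist_force": force on the tool from outside, world axes, zero at the start; "ft_torque": the same for the moment, N m; "width": finger opening in m.
Only numpy, scipy, OpenCV 4.12 (cv2) and the standard library are available. Lean on these libraries where they do the work, as an engineer would, in place of code of your own. Each camera call takes 0.05 s, during which the arm holds its last target. There are 200 camera calls.

TASK

One of the two upright aluminium wing-joiner sleeves has a wooden plug stuck in its bore. Take the rod with the long shank and long handle out of the rack and push it down through that sleeve so that the plug drops out into the tray underneath. Push the rod fully home, its flange resting on the sleeve's mouth, and leave it standing there.

Things in the scene. Friction and masses are not known exactly. Their poses are not given: they have to be found in the camera images.
- rod_grip (a point): Centre of the long push rod's round wooden handle, half-way up; z points up along the rod. Handle 28 mm diameter, 50 mm tall. Right below it an aluminium flange, 56 mm diameter, 6 mm thick, underside 31 mm below this point; below that a steel shank, 12 mm diameter, 75 mm long. Loose, 140 g. Starts upright, hanging by its flange in a loose 24 mm hole of a wooden rack (top 95 mm above the bench).
- rod_tip (a point): Lower end of the long rod's shank, on its axis, 106 mm below the handle's centre. The rack's other hole, 120 mm away, holds a shorter rod (35 mm shank; stubby handle 25 mm tall, 36 mm across) that is too short for the job.
- plugged_mouth (a point): Centre of the plugged sleeve's open top, 126 mm above the bench; z up the bore. Fixed upright aluminium tube, bore 36 mm, outside 42 mm, 60 mm long, between two wooden uprights 112 mm high; a spring strip stands 2 to 3.5 mm into the bore. 61 mm below its open lower end is the floor of a grey plastic tray, 102 mm square inside, rim 24 mm high. An identical stand nearby has an empty sleeve.
- slug_center (a point): Centre of the wooden plug, a cylinder 34 mm diameter, 24 mm long, stuck in the sleeve with its upper face about 22 mm below the mouth. Friction holds it (about 4 to 12 N to push) until it is almost out at the bottom, then it falls into the tray.
Things that resemble listed ones, but are neither listed nor needed, are in the scene too. What is shaped like the part that bears plugged_mouth but blue or orange is not meant.

How it is judged:
On the way:
1. the long rod's shank is in the mouth of the plugged sleeve while the plug is still in the bore (z of rod_tip in the frame of plugged_mouth below -0.004 m and horizontal distance between rod_tip and plugged_mouth below 0.018 m and z of slug_center in the frame of plugged_mouth above -0.07 m), for 0.1 s.
At the end, for the whole second after the job is handed in: The plug lies at rest in the tray under its sleeve (its centre more than 80 mm below the mouth and within 60 mm of the bore's axis), and the long rod stands in that sleeve with its flange on the mouth (within 10 mm of fully home, handle within 20 mm of the axis, under 10 degrees of tilt), let go (z of slug_center in the frame of plugged_mouth below -0.08 m and horizontal distance between slug_center and plugged_mouth below 0.06 m and linear speed of slug below 0.03 m/s and z of rod_grip in the frame of plugged_mouth between 0.02 and 0.041 m and horizontal distance between rod_grip and plugged_mouth below 0.02 m and angle between rod_grip's own z axis and vertical below 0.17 rad); the robot touches nothing.
It also fails if it takes over 43 s, if anything falls off the work surface, if the arm or the gripper's body presses on something with over 40 N, if the wrist force passes 120 N, or if a joint passes its speed limit or range.

## Working session

There is one attempt and no reset: what is moved stays moved. The work goes in short steps, Python scripts to look and compute and a tool call to move; the robot and the scene stay as the last step left them, time stands still between calls to the robot, and variables do not carry over. Pictures are saved under pics/ and viewed, about 8 in all and at most 12, crops included, and the job is handed in when it is done.

Besides the shell and the picture viewer there is one more tool, called after "Emit:" as name([rows], argument=value, ...), one row to a line, values as JSON. jog_arm: Moves the arm, as the interface text tells. Its arguments: {"type":"object","properties":{"targets":{"type":"array","items":{"type":"array","items":{"type":"array","items":{"type":"number"}}}},"claw":{"type":"number"}},"required":["targets"]}

```bash
mkdir -p pics; ls; cat > h.py <<'E'
import numpy as np, cv2
from scipy.spatial.transform import Rotation as R
from cell import manip
def grab(n):
    c=manip.calibration(n); rgb,d=manip.camera(n)
    np.savez(f'{n}.npz',rgb=rgb,d=d,K=np.array(c['mtx']),p=np.array(c['xyz']),o=np.array(c['orientation']))
    return load(n)
def load(n):
    z=np.load(f'{n}.npz'); o=z['o']
    M=o if o.shape==(3,3) else R.from_euler('xyz',o).as_matrix()
    return z['rgb'],z['d'],z['K'],z['p'],M
def cloud(n):
    rgb,d,K,p,M=load(n); v,u=np.mgrid[:400,:640]
    r=np.stack([(u-K[0,2])/K[0,0],(v-K[1,2])/K[1,1],np.ones_like(u)],-1)*d[...,None]
    P=r@M.T+p; P[d==0]=np.nan; return P
def plane(n,u,v,z):
    rgb,d,K,p,M=load(n); r=M@np.array([(u-K[0,2])/K[0,0],(v-K[1,2])/K[1,1],1]); return p+r*(z-p[2])/r[2]
E
python3 - <<'E'
from h import *
print(manip.get_state()); print(manip.calibration('top'),manip.calibration('scene'),manip.grasp_offset)
for n in('top','scene'):
    g=grab(n); cv2.imwrite(f'pics/{n}0.png',g[0][...,::-1])
E
```

```text
pics
{'t': 0.0, 'joint_pos': array([-1.37017095,  0.3339015 ,  0.03983651,  1.46626038, -0.01341609,
        1.34325186, -0.05848258]), 'joint_vel': array([-5.95925879e-04,  7.26040545e-05,  1.23482864e-04,  6.88708781e-04,
        6.88969502e-04, -4.80727255e-04,  7.50284254e-04]), 'tau': array([ 1.20598135e-03, -6.58569074e+01,  1.36636801e+00, -4.05539954e+01,
        1.67593412e-02,  1.27460441e-02, -1.24825675e-05]), 'position': array([0.19184994, 0.62058728, 0.23043212]), 'orientation': array([3.14151464e+00, 1.55364153e-03, 1.27100282e+00]), 'wrist_force': array([ 0.2837117 , -0.21380204, -0.31844707]), 'ft_torque': array([-0.03325187,  0.00766629, -0.01171834]), 'width': 0.08512559364143966}
{'mtx': array([[480.61486479,   0.        , 321.59273939],
       [  0.        , 480.61486479, 204.61263916],
       [  0.        ,   0.        ,   1.        ]]), 'xyz': array([ 0.31499   , -0.05527724,  1.21887403]), 'orientation': array([-3.01069312, -0.00398122, -1.58834623])} {'mtx': array([[466.81029672,   0.        , 324.96106327],
       [  0.        , 466.81029672, 198.82603015],
       [  0.        ,   0.        ,   1.        ]]), 'xyz': array([1.11655163, 0.56536152, 0.76264959]), 'orientation': array([-2.19371132, -0.0187955 ,  2.34731114])} -0.0187
```

View pics/top0.png

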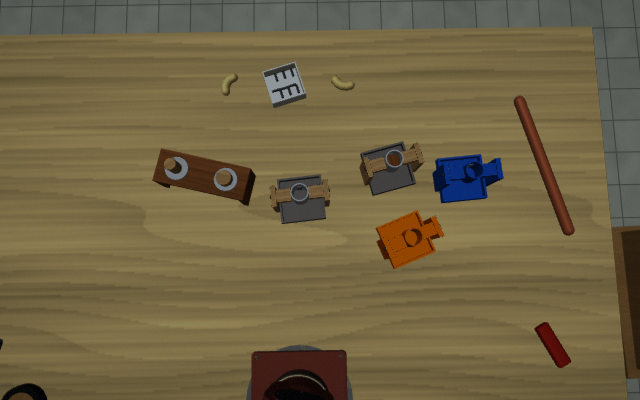

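View pics/scene0.png

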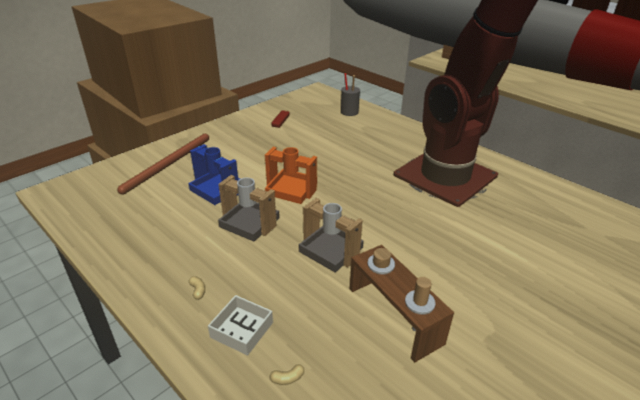

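Top view: candidate rods are at (172,165), with a tall, narrow handle, and (225,178), with a short, wide one. The first fits the long rod. Candidate sleeves are at (395,159), with a brown filling, and (300,192), with a grey or empty bore. The first fits the plugged one; blue and orange are decoys. I'll confirm in a crop and measure.

```bash
python3 - <<'E'
from h import *
rgb,d,K,p,M=load('top'); P=cloud('top')
b=rgb[...,::-1]
a=cv2.resize(b[145:205,150:260],None,fx=7,fy=7,interpolation=cv2.INTER_CUBIC)[:, :770]
c=cv2.resize(b[140:210,270:430],None,fx=4.8,fy=4.8,interpolation=cv2.INTER_CUBIC)
c=cv2.resize(c,(770,330))
a=cv2.resize(a,(770,270))
cv2.imwrite('pics/crop1.png',np.vstack([a,c]))
def fit(pt,rad):
    (cx,cy),r=cv2.minEnclosingCircle(pt.astype(np.float32)); return cx,cy,r
for nm,(u,v),zl,zh,R0 in [('rodL',(175,167),.094,.108,.04),('rodLhandle',(172,165),.14,.17,.03),('rodS',(225,179),.094,.108,.04),('S_handle',(225,178),.115,.15,.03),('slvP',(395,159),.119,.135,.03),('slvE',(300,192),.119,.135,.03)]:
    c0=plane('top',u,v,(zl+zh)/2)[:2]
    m=(np.hypot(*(P[...,:2]-c0).transpose(2,0,1))<R0)&(P[...,2]>zl)&(P[...,2]<zh)
    q=P[m]; vv,uu=np.nonzero(m)
    if len(q)==0: print(nm,c0,'none');continue
    print(nm,c0.round(4),len(q),'zmed %.4f max %.4f'%(np.median(q[:,2]),q[:,2].max()),'circ',np.round(fit(q[:,:2],0),4),'mean',q[:,:2].mean(0).round(4))
for u,v in[(395,159),(300,192)]: print(P[v-2:v+3,u-2:u+3,2].round(3))
E
```

```text
rodL [0.5578 0.2831] 568 zmed 0.0981 max 0.1072 circ [0.5578 0.2832 0.04  ] mean [0.5553 0.2796]
rodLhandle [0.5508 0.2736] 131 zmed 0.1509 max 0.1562 circ [0.5548 0.2807 0.0142] mean [0.5546 0.2799]
rodS [0.5269 0.1646] 565 zmed 0.0981 max 0.1078 circ [0.5269 0.1647 0.04  ] mean [0.5246 0.1624]
S_handle [0.5233 0.1584] 194 zmed 0.1264 max 0.1317 circ [0.5269 0.1642 0.0182] mean [0.5263 0.1635]
slvP [ 0.5625 -0.2344] 95 zmed 0.1259 max 0.1324 circ [ 0.5648 -0.2317  0.0216] mean [ 0.5645 -0.2314]
slvE [ 0.4887 -0.013 ] 85 zmed 0.1262 max 0.1326 circ [ 0.4897 -0.0106  0.0215] mean [ 0.4909 -0.0108]
[[0.103 0.1   0.106 0.104 0.106]
 [0.106 0.102 0.107 0.106 0.104]
 [0.106 0.103 0.1   0.105 0.104]
 [0.102 0.104 0.105 0.108 0.101]
 [0.102 0.102 0.102 0.103 0.102]]
[[0.007 0.006 0.003 0.008 0.007]
 [0.015 0.006 0.01  0.01  0.005]
 [0.005 0.006 0.007 0.01  0.009]
 [0.01  0.009 0.001 0.004 0.008]
 [0.008 0.009 0.01  0.005 0.008]]
```

View pics/crop1.png

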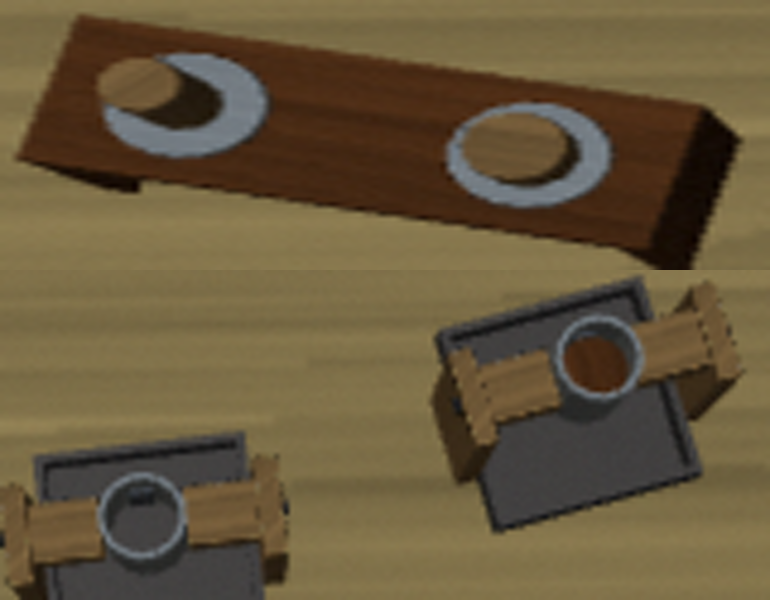

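The crop confirms it: plugged sleeve at (395,159), with the plug face at z≈0.104. The long rod has the narrow handle at top left, and its flange is on the rack. Next I move above the long rod.

Emit:
jog_arm([
  [[0.363, -0.34, 0.01, 0, 0, -0.87], [0.363, -0.34, 0.01, 0, 0, -0.87], [0.363, -0.34, 0.01, 0, 0, -0.87], [0.363, -0.34, 0.01, 0, 0, -0.87], [0.363, -0.34, 0.01, 0, 0, -0.87], [0.363, -0.34, 0.01, 0, 0, -0.87], [0.363, -0.34, 0.01, 0, 0, -0.87], [0.363, -0.34, 0.01, 0, 0, -0.87], [0.363, -0.34, 0.01, 0, 0, -0.87], [0.363, -0.34, 0.01, 0, 0, -0.87], [0.363, -0.34, 0.01, 0, 0, -0.87], [0.363, -0.34, 0.01, 0, 0, -0.87], [0.363, -0.34, 0.01, 0, 0, -0.87], [0.363, -0.34, 0.01, 0, 0, -0.87], [0.363, -0.34, 0.01, 0, 0, -0.87], [0.363, -0.34, 0.01, 0, 0, -0.87], [0.363, -0.34, 0.01, 0, 0, -0.87], [0.363, -0.34, 0.01, 0, 0, -0.87]],
], claw=100)

```text
t: 1.6
position: [0.5541, 0.2822, 0.2413]
orientation: [-3.141, 0.0, 0.403]
wrist_force: [-0.5, -0.1, 0.3]
width: 0.0854
```

```bash
python3 - <<'E'
from h import *
rgb,*_=grab('wrist'); s=manip.get_state(); print(s['position'],s['orientation'],s['joint_pos'])
P=cloud('wrist'); cv2.imwrite('pics/w1.png',rgb[...,::-1])
for zl,zh,R0 in[(.146,.16,.03),(.098,.106,.04)]:
    m=(np.hypot(P[...,0]-.555,P[...,1]-.2803)<R0)&(P[...,2]>zl)&(P[...,2]<zh); q=P[m]
    if len(q): print(len(q),np.median(q[:,2]),cv2.minEnclosingCircle(q[:,:2].astype(np.float32)),q[:,:2].mean(0))
E
```

```text
[0.55431148 0.28192662 0.24132966] [-3.14129656e+00  1.11531660e-04  4.02701948e-01] [-0.8782213   0.28131884  0.41814837  1.54113375 -0.11627205  1.34384893
 -0.04576793]
899 0.15020328625649168 ((0.5547031164169312, 0.2816683053970337), 0.013932565227150917) [0.55436716 0.28213819]
1446 0.10026737963541357 ((0.5548301935195923, 0.2815449833869934), 0.02796487882733345) [0.55168177 0.28833426]
```

View pics/w1.png

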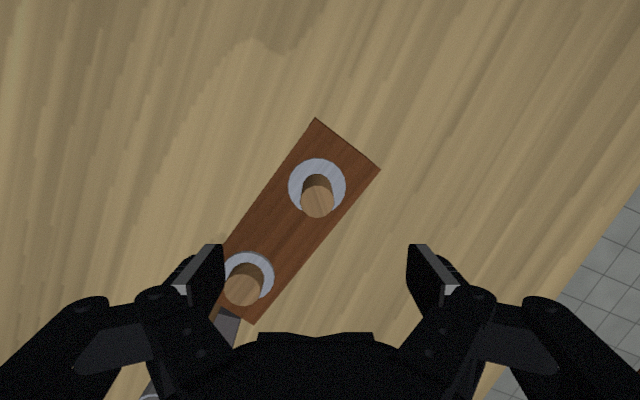

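The wrist view shows the long rod at (317,190), centred between the fingers and 0.5 mm from the TCP. I'll descend and grip.

Emit:
jog_arm([
  [[0, 0, -0.03, 0, 0, 0], [0, 0, -0.06, 0, 0, 0], [0, 0, -0.085, 0, 0, 0], [0, 0, -0.105, 0, 0, 0], [0, 0, -0.118, 0, 0, 0], [0, 0, -0.127, 0, 0, 0], [0, 0, -0.127, 0, 0, 0], [0, 0, -0.127, 0, 0, 0], [0, 0, -0.127, 0, 0, 0]],
])

```text
t: 2.4
position: [0.5558, 0.2814, 0.1157]
orientation: [-3.141, -0.002, 0.401]
wrist_force: [-0.8, -0.1, -0.5]
width: 0.0856
```

Emit:
jog_arm([
  [[0, 0, 0, 0, 0, 0], [0, 0, 0, 0, 0, 0], [0, 0, 0, 0, 0, 0], [0, 0, 0, 0, 0, 0], [0, 0, 0, 0, 0, 0], [0, 0, 0, 0, 0, 0], [0, 0, 0, 0, 0, 0], [0, 0, 0, 0, 0, 0], [0, 0, 0, 0, 0, 0], [0, 0, 0, 0, 0, 0]],
], claw=0)

```text
t: 3.23
position: [0.5552, 0.2811, 0.1148]
orientation: [-3.141, -0.001, 0.401]
wrist_force: [-0.8, -0.6, 5.6]
width: 0.027
```

Gripped at 27 mm opening, consistent with the 28 mm handle. I'll lift straight up.

Emit:
jog_arm([
  [[0, 0, 0.015, 0, 0, 0], [0, 0, 0.035, 0, 0, 0], [0, 0, 0.06, 0, 0, 0], [0, 0, 0.085, 0, 0, 0], [0, 0, 0.11, 0, 0, 0], [0, 0, 0.135, 0, 0, 0], [0, 0, 0.15, 0, 0, 0], [0, 0, 0.15, 0, 0, 0], [0, 0, 0.15, 0, 0, 0]],
])

```text
t: 3.98
position: [0.5551, 0.281, 0.2642]
orientation: [-3.141, -0.001, 0.401]
wrist_force: [-0.3, 0.8, -2.7]
width: 0.0266
```

Emit:
jog_arm([
  [[0.0, -0.03, 0, 0, 0, -0.05], [0.001, -0.065, 0, 0, 0, -0.1], [0.002, -0.1, 0, 0, 0, -0.15], [0.003, -0.135, 0, 0, 0, -0.2], [0.004, -0.17, 0, 0, 0, -0.25], [0.005, -0.205, 0, 0, 0, -0.3], [0.006, -0.24, 0, 0, 0, -0.35], [0.007, -0.275, 0, 0, 0, -0.4], [0.008, -0.31, 0, 0, 0, -0.45], [0.009, -0.345, 0, 0, 0, -0.5], [0.01, -0.38, 0, 0, 0, -0.55], [0.01, -0.415, 0, 0, 0, -0.6], [0.01, -0.45, 0, 0, 0, -0.6], [0.01, -0.48, 0, 0, 0, -0.6], [0.01, -0.5, 0, 0, 0, -0.6], [0.01, -0.512, 0, 0, 0, -0.6], [0.01, -0.512, 0, 0, 0, -0.6], [0.01, -0.512, 0, 0, 0, -0.6], [0.01, -0.512, 0, 0, 0, -0.6], [0.01, -0.512, 0, 0, 0, -0.6]],
])

```text
t: 5.65
position: [0.5651, -0.2294, 0.2636]
orientation: [-3.141, 0.001, -0.197]
wrist_force: [-0.5, -0.3, -1.5]
width: 0.0268
```

```bash
cat > tip.py <<'E'
from h import *
import sys
k=sys.argv[1]
rgb,*_=grab('scene'); P=cloud('scene'); s=manip.get_state(); print(s['t'],s['position'],s['orientation'],s['wrist_force'],s['width'],s['joint_pos'][6])
T=s['position']
near=np.hypot(P[...,0]-T[0],P[...,1]-T[1])<.05
for z in np.arange(.1,T[2],.01):
    q=P[near&(abs(P[...,2]-z)<.005)]
    if len(q): print(round(z,3),len(q),q[:,:2].mean(0).round(4),np.ptp(q[:,:2],axis=0).round(4))
tw=P[...,2]; 
cv2.imwrite(f'pics/s{k}.png',cv2.resize(rgb[90:260,140:400,::-1],None,fx=3,fy=3,interpolation=cv2.INTER_CUBIC))
E
python3 tip.py 1
```

```text
5.7 [ 0.56524325 -0.22950514  0.2638521 ] [-3.14104802e+00  6.40635544e-04 -1.97036745e-01] [-0.23701734  0.22317431 -1.05032145] 0.026948600379742563 0.28950609118805143
0.1 100 [ 0.5791 -0.2274] [0.0437 0.0908]
0.11 244 [ 0.5668 -0.2246] [0.0524 0.0974]
0.12 108 [ 0.5676 -0.2316] [0.042  0.0435]
0.13 53 [ 0.5655 -0.2335] [0.044  0.0447]
0.17 9 [ 0.5684 -0.2284] [0.0078 0.0062]
0.18 20 [ 0.5682 -0.2264] [0.0103 0.0106]
0.19 16 [ 0.5681 -0.2268] [0.0099 0.0072]
0.2 19 [ 0.569  -0.2271] [0.0102 0.0105]
0.21 18 [ 0.568  -0.2267] [0.0138 0.0078]
0.22 18 [ 0.5693 -0.2268] [0.0092 0.0121]
0.23 14 [ 0.5689 -0.2267] [0.0084 0.0101]
0.24 5 [ 0.5872 -0.2187] [0.0114 0.0222]
0.25 190 [ 0.5724 -0.2209] [0.0577 0.0552]
0.26 51 [ 0.5708 -0.2218] [0.0366 0.0178]
```

View pics/s1.png

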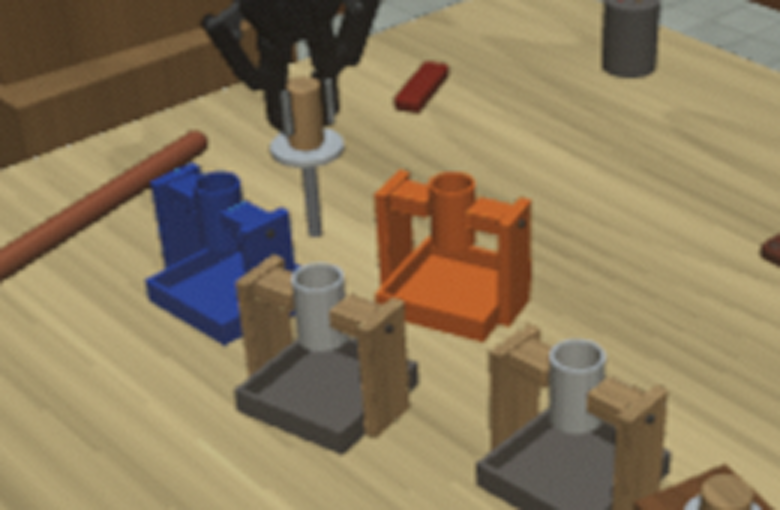

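The scene crop shows the rod upright at (312,200) above the sleeve at (318,280), which is the non-blue, non-orange stand. The shank axis is within about 2 mm of the bore. I'll correct y by −1.5 mm and enter the mouth.

Emit:
jog_arm([
  [[0, -0.0015, 0, 0, 0, 0], [0, -0.0015, -0.015, 0, 0, 0], [0, -0.0015, -0.03, 0, 0, 0], [0, -0.0015, -0.04, 0, 0, 0], [0, -0.0015, -0.047, 0, 0, 0], [0, -0.0015, -0.054, 0, 0, 0], [0, -0.0015, -0.056, 0, 0, 0], [0, -0.0015, -0.056, 0, 0, 0], [0, -0.0015, -0.056, 0, 0, 0]],
])

```text
t: 6.45
position: [0.5652, -0.2326, 0.2087]
orientation: [3.141, -0.0, -0.199]
wrist_force: [0.7, 0.2, -0.5]
width: 0.0271
```

```bash
python3 tip.py 2
```

```text
6.5 [ 0.56525881 -0.23270015  0.20892665] [ 3.14155272e+00 -8.22326046e-04 -1.99140114e-01] [ 0.58497666  0.09051262 -1.7796721 ] 0.026527995482279087 0.3141362755023016
0.1 96 [ 0.5806 -0.2275] [0.025  0.0899]
0.11 241 [ 0.569  -0.2269] [0.0542 0.0977]
0.12 110 [ 0.5691 -0.2278] [0.0399 0.0454]
0.13 58 [ 0.5669 -0.233 ] [0.0413 0.0449]
0.14 12 [ 0.5697 -0.2306] [0.0072 0.0106]
0.15 20 [ 0.568  -0.2304] [0.01   0.0095]
0.16 18 [ 0.5682 -0.2299] [0.0114 0.0083]
0.17 15 [ 0.5688 -0.231 ] [0.0085 0.0102]
0.18 2 [ 0.5713 -0.2294] [0.0014 0.002 ]
0.19 90 [ 0.5743 -0.2219] [0.0557 0.0502]
0.2 127 [ 0.5708 -0.2262] [0.0561 0.0524]
```

View pics/s2.png

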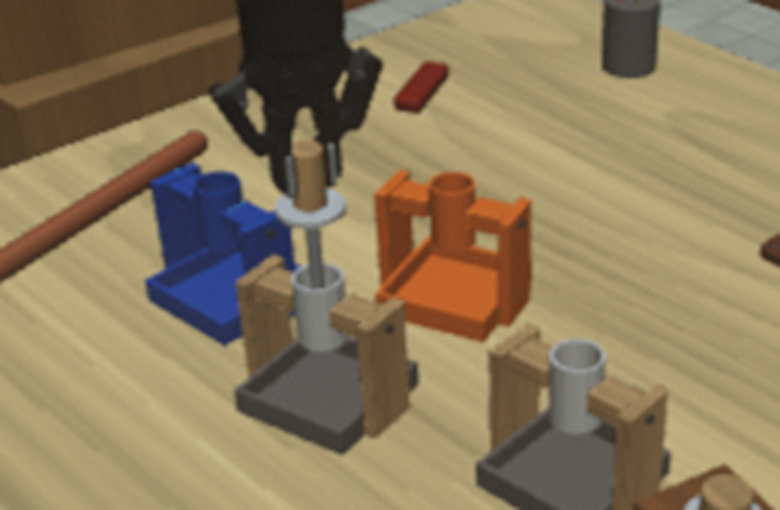

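The shank is inside the mouth at (318,275) and clear of the rim. I'll push down slowly.

Emit:
jog_arm([
  [[0, 0.001, -0.003, 0, 0, 0], [0, 0.001, -0.006, 0, 0, 0], [0, 0.001, -0.009, 0, 0, 0], [0, 0.001, -0.012, 0, 0, 0], [0, 0.001, -0.015, 0, 0, 0], [0, 0.001, -0.018, 0, 0, 0], [0, 0.001, -0.021, 0, 0, 0], [0, 0.001, -0.024, 0, 0, 0], [0, 0.001, -0.027, 0, 0, 0], [0, 0.001, -0.03, 0, 0, 0], [0, 0.001, -0.03, 0, 0, 0]],
])

```text
t: 7.42
position: [0.5649, -0.2314, 0.1776]
orientation: [3.142, 0.0, -0.199]
wrist_force: [0.1, 0.2, -1.1]
width: 0.0264
```

Emit:
jog_arm([
  [[0, 0, -0.003, 0, 0, 0], [0, 0, -0.006, 0, 0, 0], [0, 0, -0.009, 0, 0, 0], [0, 0, -0.012, 0, 0, 0], [0, 0, -0.015, 0, 0, 0], [0, 0, -0.018, 0, 0, 0], [0, 0, -0.021, 0, 0, 0], [0, 0, -0.024, 0, 0, 0], [0, 0, -0.026, 0, 0, 0], [0, 0, -0.028, 0, 0, 0], [0, 0, -0.03, 0, 0, 0], [0, 0, -0.03, 0, 0, 0], [0, 0, -0.03, 0, 0, 0]],
])

```text
t: 8.5
position: [0.5649, -0.2315, 0.1482]
orientation: [3.142, 0.0, -0.199]
wrist_force: [0.2, 0.5, -1.4]
width: 0.0269
```

```bash
python3 tip.py 3
```

```text
8.55 [ 0.56499558 -0.23158354  0.14838176] [ 3.14156818e+00 -6.90046680e-05 -1.99093073e-01] [-1.10089629 -0.79661605 -1.29946848] 0.02659507523531978 0.34322918690175447
0.1 95 [ 0.5799 -0.2253] [0.026  0.0888]
0.11 207 [ 0.5694 -0.2208] [0.0524 0.0973]
0.12 45 [ 0.5752 -0.22  ] [0.0357 0.0307]
0.13 105 [ 0.5726 -0.2225] [0.0558 0.0518]
0.14 101 [ 0.5709 -0.2237] [0.0518 0.0505]
```

View pics/s3.png

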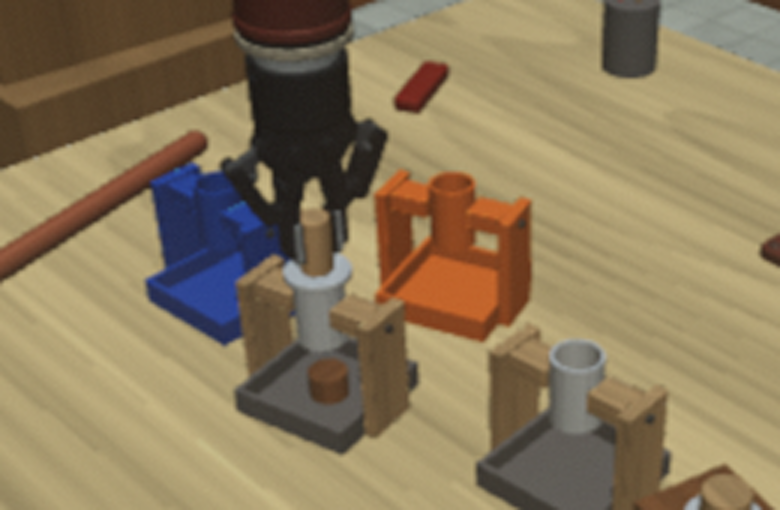

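The plug lies in the tray at (328,380), and the flange is about 2 mm above the mouth. I'll lower the last bit, then release and check.

Emit:
jog_arm([
  [[0, 0, -0.001, 0, 0, 0], [0, 0, -0.002, 0, 0, 0], [0, 0, -0.0025, 0, 0, 0], [0, 0, -0.0025, 0, 0, 0]],
])

```text
t: 8.88
position: [0.565, -0.2315, 0.1458]
orientation: [-3.142, 0.0, -0.199]
wrist_force: [0.7, 0.1, -1.1]
width: 0.0269
```

Emit:
jog_arm([
  [[0, 0, 0, 0, 0, 0], [0, 0, 0, 0, 0, 0], [0, 0, 0, 0, 0, 0], [0, 0, 0, 0, 0, 0], [0, 0, 0, 0, 0, 0], [0, 0, 0, 0, 0, 0], [0, 0, 0, 0, 0, 0], [0, 0, 0, 0, 0, 0], [0, 0, 0, 0, 0, 0]],
], claw=100)

```text
t: 9.63
position: [0.565, -0.2315, 0.1458]
orientation: [-3.142, 0.0, -0.199]
wrist_force: [-0.5, -0.5, 0.7]
width: 0.0853
```

Emit:
jog_arm([
  [[0, 0, 0.01, 0, 0, 0], [0, 0, 0.025, 0, 0, 0], [0, 0, 0.045, 0, 0, 0], [0, 0, 0.07, 0, 0, 0], [0, 0, 0.1, 0, 0, 0], [0, 0, 0.125, 0, 0, 0], [0, 0, 0.14, 0, 0, 0], [0, 0, 0.14, 0, 0, 0], [0, 0, 0.14, 0, 0, 0]],
])

```text
t: 10.38
position: [0.5653, -0.2318, 0.287]
orientation: [-3.141, -0.002, -0.199]
wrist_force: [0.3, 0.2, 0.2]
width: 0.0854
```

```bash
python3 tip.py 4; python3 - <<'E'
from h import *
grab('wrist'); P=cloud('wrist')
for zl,zh,R0 in[(.172,.192,.03),(.126,.138,.04)]:
    m=(np.hypot(P[...,0]-.565,P[...,1]+.2315)<R0)&(P[...,2]>zl)&(P[...,2]<zh); q=P[m]
    if len(q): print(len(q),np.median(q[:,2]),cv2.minEnclosingCircle(q[:,:2].astype(np.float32)))
E
```

```text
10.4333 [ 0.56486284 -0.23148962  0.28585716] [-3.14144869e+00 -1.32973862e-04 -1.98987080e-01] [-0.52219234  0.06434398 -0.195708  ] 0.08511734840425418 0.28521898310340166
0.1 94 [ 0.5798 -0.2272] [0.0456 0.0884]
0.11 191 [ 0.5693 -0.2194] [0.0515 0.0974]
0.12 43 [ 0.5759 -0.2189] [0.0352 0.0314]
0.13 175 [ 0.5714 -0.2243] [0.0558 0.0554]
0.14 41 [ 0.5727 -0.2239] [0.0455 0.04  ]
0.15 45 [ 0.5712 -0.2244] [0.0256 0.0214]
0.16 38 [ 0.5722 -0.2232] [0.0267 0.0168]
0.17 39 [ 0.5722 -0.2237] [0.0218 0.0196]
0.18 83 [ 0.568  -0.2294] [0.0286 0.0305]
0.19 1 [ 0.5707 -0.2193] [0. 0.]
849 0.18117111790238605 ((0.5639591813087463, -0.2313729226589203), 0.013905235566198826)
1359 0.13127725400181578 ((0.5640466213226318, -0.23154422640800476), 0.02788005955517292)
```

View pics/s4.png

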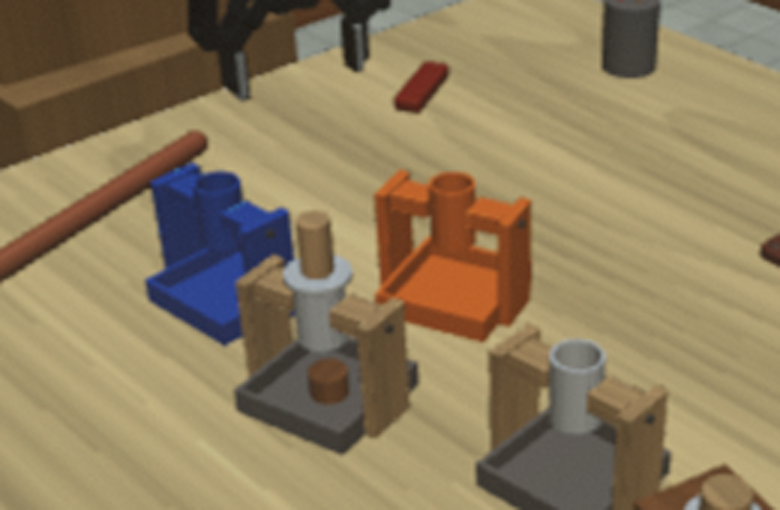

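The rod stands upright with its flange on the mouth (flange top at z≈0.131, handle top at 0.181) and centred. The plug lies in the tray at (328,380), and the gripper is clear.

```bash
python3 -c "
from cell import manip
print(manip.job_done())"
```

```text
the job is handed in; nothing more can be done
None
```

I took the long rod from the rack and pushed it fully home through the plugged sleeve. I then let go and handed the job in at about 10.4 s of the 43 s allowed; no verdict is reported.

- **Rod:** it stands upright. The flange top measures z≈0.131 m and the handle top 0.181 m, where fully home would be 0.132 m and 0.182 m. The handle is within about 1 mm of the sleeve's axis as first measured.
- **Plug:** it lies in the tray under its sleeve. I judged this by eye in the scene picture and did not measure its position.
- **Gripper:** it is open and well clear above the rod. The highest wrist force shown at the end of any move was about 6 N, when the grip closed.

No check failed. The top camera and the wrist camera disagreed by about 1 mm on the rod's position.

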